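# Put the vial capper on standby and collect the finished vials

## Robot

A 7-joint arm with a two-finger parallel gripper is mounted at the origin on a cart in front of the work surface, level with it; the furniture and walls round the work are solid. World frame = base frame: x ahead of the robot, y to its left, z up, the work surface at z = 0. Lengths are in m, angles in rad, forces in N, time in s.
With the tool pointing down it reaches from about 0.4 to 0.85 m from the base axis. Payload 10.4 kg.
Tool frame: the origin (TCP) lies at the very end of the fingers, on their centre line; the grasp point (between the pads) lies 19 mm behind it; z points along the fingers, y is the line along which they close (so a half turn about z gives the same grasp; the last joint's range is limited). The gripper opens to 87 mm and grips with 3 to 60 N. Pads are 19 mm wide; open, the fingers measure 117 mm over their backs; the gripper's body (75 mm by 190 mm) begins 51 mm behind the grasp point.
Start: joints at [-1.339, 0.332, -0.065, 1.46, 0.022, 1.35, -0.088], TCP at [0.158, 0.605, 0.223] pointing down, gripper open.
Joint ranges: [-2.6, 2.6], [-0.5, 2.12], [-1.47, 1.34], [0.16, 2.42], [-1.27, 4.41], [0.06, 2.06], [-2.6, 2.6]. Speed limits (rad/s): [2.22, 2.22, 2.79, 2.79, 3.14, 3.14, 3.14].

## Interface

Orientations are given as a unit quaternion [x, y, z, w].
In Python, from bench import * gives the robot as it stands.
- The arm moves only by the tool carry_out, never from a script. Its argument "deltas" is a list of rows, each an object with "hand": the finger opening in mm, from 0 to 87; "dp": the shift along the tool's x, y, z each as a share of 250 mm, from -1 to 1, a list of three; "spin": the turn about the tool's z as a share of pi rad, from -1 to 1. In form: [{"hand": hand, "dp": [dx, dy, dz], "spin": spin}, ...]. A call has 1 to 20 rows; each row is the pose to reach, as a shift and turn from the pose commanded when the call began, along the tool's axes at that moment, turning the shorter way round; what a row does not reach only later rows make up. A row lasts 1/10 s, in which the tool goes at most 50 mm and 8.59 degrees, less where a joint would pass 70% of its speed; a pose out of reach is approached as far as the arm can. A call with a number of a shift or a turn outside -1 to 1 is refused whole. A call with a gripper value outside its range is refused whole. The fingers move at their own pace and stop on an object; "force" is the grip in N (left out, the last holds). Time passes only in rows, so rows that repeat a pose let the fingers close. It gives the time, the measured TCP pose, the force, the opening and the grip force at its end, in the units of the state.
- read_state(): the state, without advancing time (a new reading comes with each control period).
- camera(name): name is "side" or "top"; returns the picture (480x640x3 uint8, red, green, blue); there is no depth.
- get_calibration(name): a dict with "fx", "fy", "cx", "cy" (pixels), "R" (3x3) and "t" (3): a world point X has camera coordinates R X + t. Camera axes: x right, y down, z forward; pixel columns grow to the right and rows downward; lengths in m; the calibration is good to about 2 mm. A picture is of the moment at which its call begins. get_calibration takes no time and is no camera call.
- close_job(): hands the job in; it is judged then, once.
The state is a dict: "time": time; "joint_positions": joint angles; "joint_vel": joint speeds; "joint_torque": joint torques, N m; "ee_pos": TCP position; "eef_rot": TCP orientation; "ft_force": force on the tool from outside, world axes, zero at the start; "torque": the same for the moment, N m; "width": finger opening in m; "grip_force": force on a finger pad.
Only numpy, scipy, OpenCV 4.12 (cv2) and the standard library are available. Lean on these libraries where they do the work, as an engineer would, in place of code of your own. Each camera call takes 0.05 s, during which the arm holds its last target. There are 200 camera calls.

## Task

First turn the blue lever of the capping machine's air valve to the yellow half-open mark (45 degrees from fully open). Then take the two finished vials, those with teal caps, from the machine's catch tray and set each down gently, standing upright, on the floor of the blue basket. Leave the vial with the grey top standing in the tray and everything else where it is.

Things in the scene. Friction and masses are not known exactly. Their poses are not given: they have to be found in the camera images.
- capper: White table-top vial capping machine, fixed. Origin on the table under the centre of its catch tray; +x points from the tray to the housing, +y to the air valve's side. A ramp overhangs the tray from x = +85 mm; the housing starts at x = +127 mm, is 122 mm high and 310 mm wide, with a capping head up to 295 mm.
- catch_tray: Steel catch tray of the machine, fixed; same axes as the capper, origin 8 mm above the capper's. 220 (x) x 214 (y) mm outside, flat floor 192 x 186 mm, 10 mm above the table, rim top at 26 mm. Three vials stand in it at about y = -60, 0 and +60 mm, in any order, x between -45 and 0 mm.
- air_valve (a joint): Angle of the air valve's lever, rad, about a vertical axis. 0 = fully open: lever along the capper's -x, on the green mark. Grows clockwise seen from above, the lever swinging towards the capper's +y; 0.785 = yellow half-open mark; 1.571 = closed, red mark. Stiff: stays where it is left (about 0.12 N m).
- valve_axis (a point): Point on the lever's turning axis, at the height of the middle of its grip (83 mm above the table); 30 mm towards +x and 150 mm towards +y from the capper's origin.
- valve_grip (a point): Middle of the lever's blue grip, 70 mm from the axis; moves with the lever. The grip is 60 mm long (42 to 102 mm from the axis), 13 mm wide, 20 mm high (73 to 93 mm above the table). Beneath it a grey scale disc of 50 mm radius about the axis, its top 59 mm above the table.
- vial_teal_a: Finished glass vial with teal cap and a dark blue band, 33 mm diameter, 56 mm high (glass and crimp to 50 mm). Origin at the centre of its underside, z up its axis. Stands in the tray.
- vial_teal_b: Second finished vial, same shape and teal cap, same origin.
- vial_bare: Reject vial without teal cap: grey top, same size and origin. Stays in the tray.
- basket: Blue slotted plastic basket, loose, 0.6 kg, standing on the table. 267 (x) x 282 (y) x 92 mm high outside; inside about 240 x 255 mm. Origin at the centre of its underside; a vial set down in it stands with its underside level with the table, z = 0.
- red_cap_bottle: Bystander: white plastic bottle with red cap, 72 mm diameter, 122 mm high, behind the basket; origin at the centre of its underside.
- teal_carton: Bystander: small white and teal carton, 38 x 61 x 86 mm, standing to the left of the valve; origin at the centre of its underside.
- felt_pen: Bystander: marker pen, 16 x 122 x 17 mm, lying in front of the tray; origin at the middle of its underside, long along its y.
There are look-alikes about, which are no part of the job. Leave any orange look-alike of the vial_teal_a alone. What is shaped like the vial_teal_b but red is not meant.

How it is judged:
By the outcome, as a careful person would: the job done as asked, in the order asked, and still so for the second after the job is handed in, with the robot touching nothing.
It also fails if it takes over 64 s, if anything falls off the work surface, if the arm or the gripper's body presses on something with over 40 N, if the wrist force passes 120 N, or if a joint passes its speed limit or range.

## Working session

There is one attempt and no reset: what is moved stays moved. The work goes in short steps, Python scripts to look and compute and a tool call to move; the robot and the scene stay as the last step left them, time stands still between calls to the robot, and variables do not carry over. Pictures are saved under pics/ and viewed, at most 10 in all, crops included, and the job is handed in when it is done.

Besides the shell and the picture viewer there is one more tool, called after ">>>" as name(argument=value, ...), one argument or row to a line, values as JSON. carry_out: Moves the arm, as the interface text tells. Its arguments: {"type":"object","properties":{"deltas":{"type":"array","items":{"type":"object","properties":{"hand":{"type":"number"},"dp":{"type":"array","items":{"type":"number","minimum":-1,"maximum":1}},"spin":{"type":"number","minimum":-1,"maximum":1}}}},"force":{"type":"number"}},"required":["deltas"]}

```bash
mkdir -p pics; python3 - <<'E'
from bench import *
import cv2,numpy as np
for n in("side","top"):
    im=camera(n); cv2.imwrite(f"pics/{n}0.png",im[:,:,::-1])
    c=get_calibration(n); print(n,c['fx'],c['cx'],c['cy'],np.round(c['R'],3).tolist(),np.round(c['t'],3))
s=read_state();print(s['ee_pos'],s['eef_rot'],s['width'],s['time'])
E
```

```text
side 561.924612661148 319.8072757066128 234.81704339978342 [[-0.87, -0.493, -0.019], [-0.285, 0.532, -0.797], [0.403, -0.688, -0.603]] [0.565 0.129 1.051]
top 621.8947238018627 319.6399007379624 236.15408286018868 [[-0.025, -1.0, -0.001], [-0.999, 0.025, -0.038], [0.038, 0.001, -0.999]] [0.188 0.54  1.332]
[0.15747016 0.60449156 0.2218471 ] [ 1.27053024e-01  9.91895735e-01 -6.15526666e-04 -4.30122227e-05] 0.08678952131451072 0.1
```

View pics/side0.png

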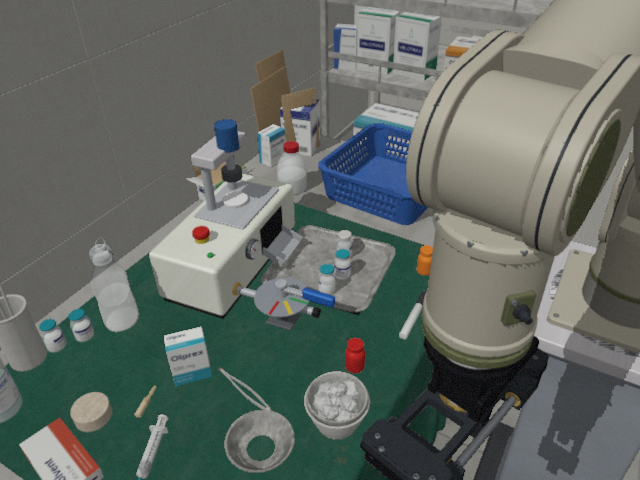

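View pics/top0.png

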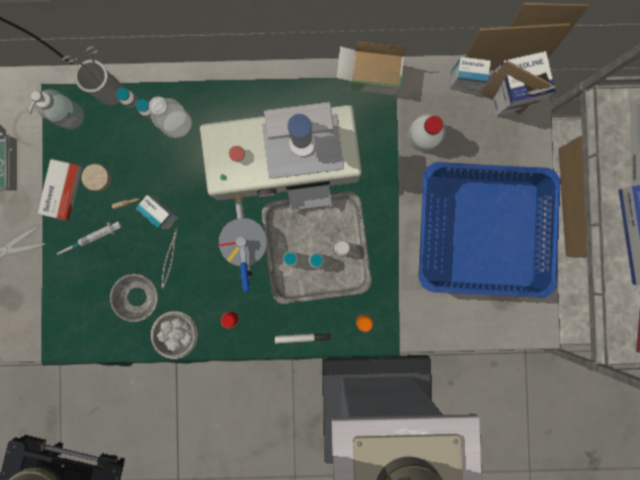

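The side view shows the teal vials at about (327,275) and (343,258), the grey one at (345,238), and the lever at (318,297). In the top view the teal caps are at (290,259) and (316,261), grey at (343,248). The lever is on the disc at (243,242) with its grip at (245,276). The basket spans about (420–560,165–297).

```bash
cat >h.py <<'E'
import cv2,numpy as np
from bench import *
def ray(n,u,v,z):
    c=get_calibration(n);R=np.array(c['R']);t=np.array(c['t'])
    o=-R.T@t; d=R.T@np.array([(u-c['cx'])/c['fx'],(v-c['cy'])/c['fy'],1])
    return o+d*(z-o[2])/d[2]
def blobs(im,lo,hi,roi,amin=15):
    x0,y0,x1,y1=roi
    m=cv2.inRange(cv2.cvtColor(im,cv2.COLOR_RGB2HSV),lo,hi)[y0:y1,x0:x1]
    n,l,s,c=cv2.connectedComponentsWithStats(m)
    return [(c[i]+[x0,y0],s[i],np.argwhere(l==i)[:,::-1]+[x0,y0]) for i in range(1,n) if s[i][4]>=amin]
E
python3 - <<'E'
from h import *
t=cv2.cvtColor(cv2.imread("pics/top0.png"),4);s=cv2.cvtColor(cv2.imread("pics/side0.png"),4)
P=lambda *a:print(*[np.round(x,4) if not isinstance(x,str) else x for x in a])
for n,im,roi in(("top",t,(265,195,372,300)),("side",s,(300,220,370,300))):
    for c,st,p in blobs(im,(82,110,60),(100,255,255),roi): P(n,"teal",c,st,ray(n,*c,.064))
P("grey",ray("top",343,248,.066),ray("side",345,234,.066))
for n,im,roi in(("top",t,(225,225,265,300)),("side",s,(295,280,340,310))):
    for c,st,p in blobs(im,(103,140,60),(125,255,255),roi):
        P(n,"lever",c,st,ray(n,*c,.09),cv2.minAreaRect(p.astype(np.int32)))
for c,st,p in blobs(t,(103,140,40),(125,255,255),(400,150,580,310),500):
    (c,wh,a)=cv2.minAreaRect(p.astype(np.int32));P("basket",st,np.array(c),wh,a,ray("top",*c,.09))
    for b in cv2.boxPoints((c,wh,a)):P(ray("top",*b,.09))
# tray & housing outlines
for u,v in((263,200),(361,194),(370,292),(274,302)):P("trayrim",ray("top",u,v,.026))
for u,v in((201,126),(355,108),(361,180),(208,195)):P("housing",ray("top",u,v,.122))
P("disc",ray("top",243,242,.059))
cv2.imwrite("pics/c1.png",np.hstack([cv2.resize(t[190:310,190:380],None,fx=4,fy=4,interpolation=2)[:,:,::-1]]))
E
```

```text
top teal [289.5702 258.2895] [ 19  58  12  12 114] [0.4987 0.238  0.064 ]
top teal [316.0531 259.8407] [ 46  59  12  12 113] [0.4942 0.1833 0.064 ]
side teal [342.17 253.41] [ 36  29  13  10 100] [0.4942 0.1844 0.064 ]
side teal [326.5575 268.5929] [ 20  44  14  10 113] [0.4989 0.2381 0.064 ]
grey [0.5172 0.127  0.066 ] [0.5169 0.1291 0.066 ]Traceback (most recent call last):
  File "<stdin>", line 9, in <module>
  File "<stdin>", line 3, in <lambda>
    return _wrapfunc(a, 'round', decimals=decimals, out=out)
    return _wrapit(obj, method, *args, **kwds)
    conv = _array_converter(obj)
ValueError: setting an array element with a sequence. The requested array has an inhomogeneous shape after 1 dimensions. The detected shape was (3,) + inhomogeneous part.
```

```bash
python3 - <<'E'
from h import *
np.set_printoptions(precision=4,suppress=True)
t=cv2.cvtColor(cv2.imread("pics/top0.png"),4);s=cv2.cvtColor(cv2.imread("pics/side0.png"),4)
P=print
for n,im,roi in(("top",t,(225,225,265,300)),("side",s,(295,280,340,310))):
    for c,st,p in blobs(im,(103,140,60),(125,255,255),roi):
        r=cv2.minAreaRect(p.astype(np.int32));P(n,"lever",c,st,ray(n,*c,.09),r)
        v=cv2.fitLine(p.astype(np.float32),2,0,.01,.01).ravel()
        for k in(-12,12):P(" line",ray(n,v[2]+k*v[0],v[3]+k*v[1],.09))
for c,st,p in blobs(t,(103,140,40),(125,255,255),(400,150,580,310),500):
    (c,wh,a)=cv2.minAreaRect(p.astype(np.int32));P("basket",st,c,wh,a,ray("top",*c,.09))
    for b in cv2.boxPoints((c,wh,a)):P(ray("top",*b,.09))
# tray & housing outlines
for u,v in((263,200),(361,194),(370,292),(274,302)):P("trayrim",ray("top",u,v,.026))
for u,v in((201,126),(355,108),(361,180),(208,195)):P("housing",ray("top",u,v,.122))
P("disc",ray("top",243,242,.059))
cv2.imwrite("pics/c1.png",cv2.resize(t[190:310,190:380],None,fx=4,fy=4,interpolation=2)[:,:,::-1])
E
```

```text
top lever [244.3702 277.221 ] [ 15  38   9  29 181] [0.4626 0.3291 0.09  ] ((244.369873046875, 277.0137023925781), (28.369577407836914, 6.595141410827637), 83.9909896850586)
 line [0.4868 0.3312 0.09  ]
 line [0.4385 0.327  0.09  ]
side lever [318.4262 297.1885] [  8   8  32  20 366] [0.4601 0.336  0.09  ] ((318.1146240234375, 297.22039794921875), (33.77690124511719, 11.493179321289062), 17.52556800842285)
 line [0.4818 0.3369 0.09  ]
 line [0.4387 0.335  0.09  ]
basket [   19    13   141   134 16396] (489.4546203613281, 229.42401123046875) (137.50592041015625, 128.0255889892578) 2.8155570030212402 [ 0.547  -0.1703  0.09  ]
[ 0.4281 -0.0208  0.09  ]
[ 0.6877 -0.0417  0.09  ]
[ 0.6668 -0.3209  0.09  ]
[ 0.4076 -0.2978  0.09  ]
trayrim [0.6248 0.2938 0.026 ]
trayrim [0.6324 0.084  0.026 ]
trayrim [0.423  0.0707 0.026 ]
trayrim [0.4069 0.2751 0.026 ]
housing [0.7663 0.4054 0.122 ]
housing [0.7947 0.0978 0.122 ]
housing [0.6503 0.0898 0.122 ]
housing [0.628 0.394 0.122]
disc [0.535  0.3343 0.059 ]
```

View pics/c1.png

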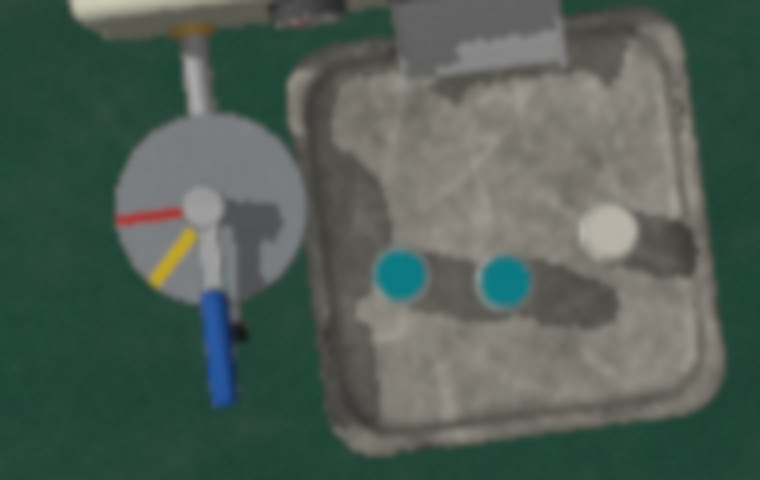

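The crop shows the lever at the green end, the yellow mark towards lower left, and a black fitting just right of the lever. Capper yaw is about +4.9°, the valve axis about (0.535, 0.334), and the two views agree on the vials within 1–2 mm. The basket is at (0.547, −0.170), yaw −4.6°.

```bash
cat >>h.py <<'E'
from scipy.spatial.transform import Rotation as Ro
def plan(wps,base=None):
    """wps: (x,y,z,closing angle deg) -> dp, spin relative to base (default: measured pose)"""
    s=read_state(); p=np.array(s['ee_pos']);M=Ro.from_quat(s['eef_rot']).as_matrix()
    a0=np.degrees(np.arctan2(M[1,1],M[0,1]))
    print("pose",np.round(p,4),"ang",round(a0,2),"tilt",np.round(M[:2,2],4),"w",round(s['width'],4),"t",round(s['time'],2),"F",np.round(s['ft_force'],1))
    for x,y,z,a in wps:
        d=M.T@(np.array([x,y,z])-p)/.25; da=(a-a0+90)%180-90
        print(np.round(d,4).tolist(),"spin",round(-da/180,4))
E
python3 - <<'E'
from h import *
plan([(.455,.3277,.2,94.9),(.455,.3277,.068,94.9)])
for z in(.04,.05,.06,.07): print(z,ray("top",249.5,273,z),ray("side",314,312,z))
E
```

```text
pose [0.1575 0.6045 0.2218] ang 75.4 tilt [-0.0002 -0.0012] w 0.0868 t 0.1 F [-0.8  0.4  1. ]
[-1.4307, -0.7713, 0.0884] spin -0.1083
[-1.4307, -0.7707, 0.6164] spin -0.1083
0.04 [0.46998796 0.32430109 0.04      ] [0.47521166 0.32720079 0.04      ]
0.05 [0.47017329 0.32315516 0.05      ] [0.46998181 0.33575836 0.05      ]
0.06 [0.47035862 0.32200922 0.06      ] [0.46475196 0.34431592 0.06      ]
0.07 [0.47054395 0.32086329 0.07      ] [0.45952211 0.35287349 0.07      ]
```

>>> carry_out(
  deltas=[
    {"hand": 50,"dp": [-0.72,-0.39,0.04],"spin": -0.054},
    {"hand": 50,"dp": [-0.72,-0.39,0.04],"spin": -0.054},
    {"hand": 50,"dp": [-0.72,-0.39,0.04],"spin": -0.054},
    {"hand": 50,"dp": [-0.72,-0.39,0.04],"spin": -0.054},
    {"hand": 50,"dp": [-0.72,-0.39,0.04],"spin": -0.054},
    {"hand": 50,"dp": [-0.72,-0.39,0.04],"spin": -0.054},
  ],
)

```text
time: 0.7
ee_pos: [0.3084, 0.4639, 0.2124]
eef_rot: [0.044, 0.999, -0.0, -0.0]
ft_force: [-0.9, 1.2, 0.4]
width: 0.0519
grip_force: 0.0
```

```bash
python3 - <<'E'
from h import *
plan([(.455,.3277,.15,94.9),(.455,.3277,.068,94.9)])
E
```

```text
pose [0.3084 0.4639 0.2124] ang 84.92 tilt [-0.0001 -0.0004] w 0.0519 t 0.7 F [-0.9  1.2  0.4]
[-0.6323, -0.4906, 0.2498] spin -0.0554
[-0.6323, -0.4905, 0.5778] spin -0.0554
```

>>> carry_out(
  deltas=[
    {"hand": 50,"dp": [-0.632,-0.49,0.2],"spin": -0.055},
    {"hand": 50,"dp": [-0.632,-0.49,0.2],"spin": -0.055},
    {"hand": 50,"dp": [-0.632,-0.49,0.2],"spin": -0.055},
    {"hand": 50,"dp": [-0.632,-0.49,0.2],"spin": -0.055},
    {"hand": 50,"dp": [-0.632,-0.49,0.2],"spin": -0.055},
    {"hand": 50,"dp": [-0.632,-0.49,0.2],"spin": -0.055},
    {"hand": 50,"dp": [-0.632,-0.49,0.3],"spin": -0.055},
    {"hand": 50,"dp": [-0.632,-0.49,0.4],"spin": -0.055},
    {"hand": 50,"dp": [-0.632,-0.49,0.5],"spin": -0.055},
    {"hand": 50,"dp": [-0.632,-0.49,0.54],"spin": -0.055},
    {"hand": 50,"dp": [-0.632,-0.49,0.578],"spin": -0.055},
    {"hand": 50,"dp": [-0.632,-0.49,0.578],"spin": -0.055},
  ],
)

```text
time: 1.9
ee_pos: [0.4532, 0.3306, 0.0676]
eef_rot: [-0.045, 0.999, -0.0, -0.0]
ft_force: [1.1, 0.1, -0.3]
width: 0.0503
grip_force: 0.0
```

>>> carry_out(
  deltas=[
    {"hand": 5,"dp": [0,0,0],"spin": 0},
    {"hand": 5,"dp": [0,0,0],"spin": 0},
    {"hand": 5,"dp": [0,0,0],"spin": 0},
    {"hand": 5,"dp": [0,0,0],"spin": 0},
    {"hand": 5,"dp": [0,0,0],"spin": 0},
    {"hand": 5,"dp": [0,0,0],"spin": 0},
    {"hand": 5,"dp": [0,0,0],"spin": 0},
    {"hand": 5,"dp": [0,0,0],"spin": 0},
  ],
  force=10,
)

```text
time: 2.7
ee_pos: [0.4542, 0.3296, 0.0682]
eef_rot: [-0.044, 0.999, 0.0, 0.0]
ft_force: [-1.2, -0.9, 2.3]
width: 0.013
grip_force: 10.0
```

```bash
python3 - <<'E'
from h import *
im=camera("side");cv2.imwrite("pics/s1.png",im[:,:,::-1])
A=np.array([.535,.3345]);p=np.array(read_state()['ee_pos'])[:2]
d=A-p;r=np.hypot(*d);a0=np.degrees(np.arctan2(d[1],d[0]));print(r,a0)
w=[]
for k in range(0,50,5):
    th=np.radians(a0-k); w.append((A[0]-r*np.cos(th),A[1]-r*np.sin(th),.068,94.9-k))
plan(w)
E
```

```text
0.08095505186771457 3.470375017880246
pose [0.4542 0.3296 0.0682] ang 95.01 tilt [0.     0.0001] w 0.0126 t 2.75 F [-0.8 -1.3  2. ]
[0.0, -0.0, 0.0007] spin 0.0006
[-0.002, 0.0282, 0.0007] spin 0.0284
[-0.0064, 0.0561, 0.0007] spin 0.0562
[-0.0133, 0.0835, 0.0007] spin 0.0839
[-0.0225, 0.1102, 0.0007] spin 0.1117
[-0.034, 0.136, 0.0007] spin 0.1395
[-0.0477, 0.1607, 0.0007] spin 0.1673
[-0.0635, 0.1841, 0.0007] spin 0.1951
[-0.0813, 0.206, 0.0007] spin 0.2228
[-0.101, 0.2263, 0.0007] spin 0.2506
```

View pics/s1.png

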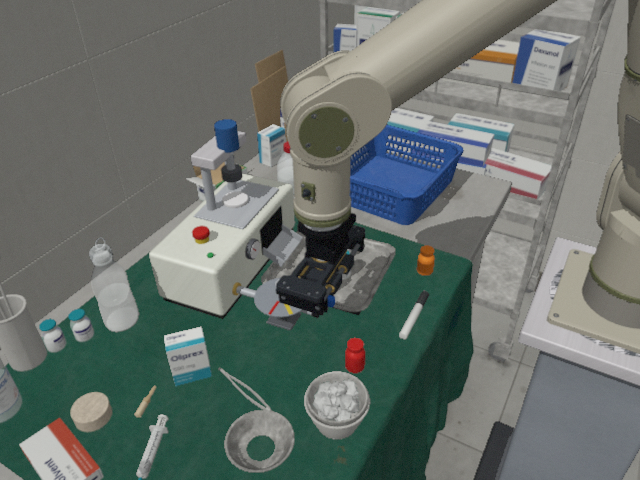

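The fingers are on the lever: width is 13 mm, matching the grip, and the gripper hides it at about (310,290). Turning 45° along the arc.

>>> carry_out(
  deltas=[
    {"hand": 5,"dp": [-0.002,0.028,0],"spin": 0.028},
    {"hand": 5,"dp": [-0.006,0.056,0],"spin": 0.056},
    {"hand": 5,"dp": [-0.013,0.083,0],"spin": 0.083},
    {"hand": 5,"dp": [-0.022,0.11,0],"spin": 0.111},
    {"hand": 5,"dp": [-0.034,0.136,0],"spin": 0.139},
    {"hand": 5,"dp": [-0.048,0.161,0],"spin": 0.167},
    {"hand": 5,"dp": [-0.063,0.184,0],"spin": 0.195},
    {"hand": 5,"dp": [-0.081,0.206,0],"spin": 0.222},
    {"hand": 5,"dp": [-0.101,0.226,0],"spin": 0.25},
    {"hand": 5,"dp": [-0.101,0.226,0],"spin": 0.25},
    {"hand": 5,"dp": [-0.101,0.226,0],"spin": 0.25},
    {"hand": 5,"dp": [-0.101,0.226,0],"spin": 0.25},
  ],
)

```text
time: 3.95
ee_pos: [0.4734, 0.3892, 0.0682]
eef_rot: [0.34, 0.94, 0.001, -0.001]
ft_force: [-4.8, 4.1, 3.3]
width: 0.0131
grip_force: 10.0
```

>>> carry_out(
  deltas=[
    {"hand": 40,"dp": [0,0,0],"spin": 0},
    {"hand": 40,"dp": [0,0,0],"spin": 0},
    {"hand": 40,"dp": [0,0,0],"spin": 0},
    {"hand": 40,"dp": [0,0,0],"spin": 0},
    {"hand": 40,"dp": [0,0,-0.2],"spin": 0},
    {"hand": 40,"dp": [0,0,-0.4],"spin": 0},
    {"hand": 40,"dp": [0,0,-0.6],"spin": 0},
    {"hand": 40,"dp": [-0.3,-0.7,-0.6],"spin": 0},
    {"hand": 40,"dp": [0,-0.8,-0.6],"spin": 0},
    {"hand": 40,"dp": [0,-0.8,-0.6],"spin": 0},
    {"hand": 40,"dp": [0,-0.8,-0.6],"spin": 0},
    {"hand": 40,"dp": [0,-0.8,-0.6],"spin": 0},
    {"hand": 40,"dp": [0,-0.8,-0.6],"spin": 0},
  ],
)

```text
time: 5.25
ee_pos: [0.3455, 0.2344, 0.2186]
eef_rot: [0.342, 0.94, 0.001, 0.0]
ft_force: [0.0, 0.5, 0.3]
width: 0.0405
grip_force: 0.0
```

```bash
python3 - <<'E'
from h import *
for n in("side","top"):
    cv2.imwrite(f"pics/{n}2.png",camera(n)[:,:,::-1])
t=cv2.imread("pics/top2.png");s=cv2.imread("pics/side2.png")
a=cv2.resize(t[150:330,190:380],None,fx=2,fy=2);b=cv2.resize(s[200:380,200:390],None,fx=2,fy=2)
cv2.imwrite("pics/c2.png",np.hstack([a,b]));plan([])
E
```

```text
pose [0.3466 0.2355 0.2184] ang 50.03 tilt [0.0009 0.0009] w 0.0397 t 5.35 F [ 0.4  0.6 -0.6]
```

View pics/c2.png

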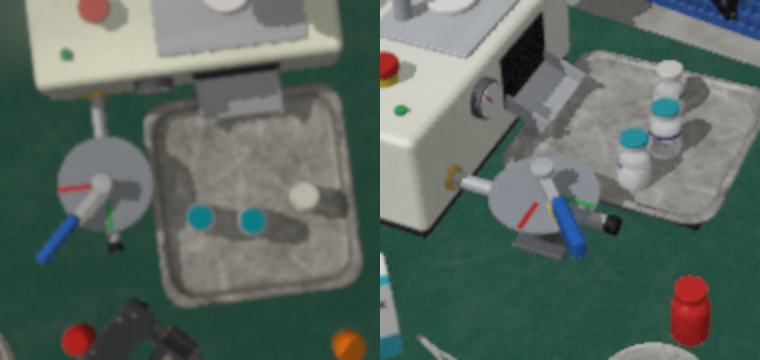

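The lever now lies over the yellow mark (crop: grip from (40,260) to (80,215), with red and green marks visible). The vials are undisturbed. I'll check the angle numerically.

```bash
python3 - <<'E'
from h import *
np.set_printoptions(precision=4,suppress=True)
t=cv2.cvtColor(cv2.imread("pics/top2.png"),4);t0=cv2.cvtColor(cv2.imread("pics/top0.png"),4)
def line(n,im,lo,hi,roi,z,am):
    for c,st,p in blobs(im,lo,hi,roi,am):
        w=np.array([ray(n,*q,z)[:2] for q in p],np.float32)
        v=cv2.fitLine(w,2,0,.001,.001).ravel();print(n,st[4],"c",v[2:],"ang",np.degrees(np.arctan(v[1]/v[0])))
line("top",t0,(103,140,60),(125,255,255),(225,225,265,300),.09,80)
line("top",t,(103,140,60),(125,255,255),(200,230,245,290),.09,80)
print("red");line("top",t,(0,90,60),(8,255,255),(212,235,245,252),.059,8)
print("green");line("top",t,(50,130,90),(75,255,255),(235,245,255,270),.059,8)
print("yellow0");line("top",t0,(18,110,90),(32,255,255),(222,240,245,270),.059,8)
for c,st,p in blobs(t,(82,110,60),(100,255,255),(265,195,372,300)): print(c,ray("top",*c,.064))
plan([(.499,.238,.15,40),(.499,.238,.019,40)])
E
```

```text
top 181 c [0.4626 0.3291] ang 4.9981565
top 186 c [0.4801 0.3825] ang -40.094822
red
top 37 c [0.5324 0.3679] ang -83.79934
green
yellow0
top 55 c [0.5104 0.3563] ang -38.320164
[289.5702 258.2895] [0.4987 0.238  0.064 ]
[316.0531 259.8407] [0.4942 0.1833 0.064 ]
pose [0.3466 0.2355 0.2184] ang 50.03 tilt [0.0009 0.0009] w 0.0397 t 5.35 F [ 0.4  0.6 -0.6]
[-0.4609, 0.3989, 0.2743] spin 0.0557
[-0.4608, 0.3983, 0.7983] spin 0.0557
```

Turned 45.1°. Now the first vial.

>>> carry_out(
  deltas=[
    {"hand": 52,"dp": [-0.46,0.398,0.27],"spin": 0.056},
    {"hand": 52,"dp": [-0.46,0.398,0.27],"spin": 0.056},
    {"hand": 52,"dp": [-0.46,0.398,0.27],"spin": 0.056},
    {"hand": 52,"dp": [-0.46,0.398,0.27],"spin": 0.056},
    {"hand": 52,"dp": [-0.46,0.398,0.27],"spin": 0.056},
    {"hand": 52,"dp": [-0.46,0.398,0.27],"spin": 0.056},
    {"hand": 52,"dp": [-0.46,0.398,0.27],"spin": 0.056},
    {"hand": 52,"dp": [-0.46,0.398,0.27],"spin": 0.056},
  ],
)

```text
time: 6.15
ee_pos: [0.4975, 0.2379, 0.1513]
eef_rot: [0.423, 0.906, 0.001, 0.0]
ft_force: [-0.0, -0.9, -0.6]
width: 0.0518
grip_force: 0.0
```

```bash
python3 - <<'E'
from h import *
plan([(.499,.238,.019,40)])
E
```

```text
pose [0.4975 0.2379 0.1513] ang 40.01 tilt [0.0007 0.0013] w 0.0518 t 6.15 F [-0.  -0.9 -0.6]
[-0.004, 0.0041, 0.5294] spin 0.0
```

>>> carry_out(
  deltas=[
    {"hand": 52,"dp": [0,0.004,0.1],"spin": 0},
    {"hand": 52,"dp": [0,0.004,0.2],"spin": 0},
    {"hand": 52,"dp": [0,0.004,0.3],"spin": 0},
    {"hand": 52,"dp": [0,0.004,0.4],"spin": 0},
    {"hand": 52,"dp": [0,0.004,0.46],"spin": 0},
    {"hand": 52,"dp": [0,0.004,0.5],"spin": 0},
    {"hand": 52,"dp": [0,0.004,0.528],"spin": 0},
    {"hand": 52,"dp": [0,0.004,0.528],"spin": 0},
    {"hand": 25,"dp": [0,0.004,0.528],"spin": 0},
    {"hand": 25,"dp": [0,0.004,0.528],"spin": 0},
    {"hand": 25,"dp": [0,0.004,0.528],"spin": 0},
    {"hand": 25,"dp": [0,0.004,0.528],"spin": 0},
    {"hand": 25,"dp": [0,0.004,0.528],"spin": 0},
    {"hand": 25,"dp": [0,0.004,0.528],"spin": 0},
  ],
  force=12,
)

```text
time: 7.55
ee_pos: [0.499, 0.2381, 0.019]
eef_rot: [0.423, 0.906, 0.0, 0.0]
ft_force: [-0.7, -1.6, 5.9]
width: 0.0328
grip_force: 12.0
```

```bash
python3 - <<'E'
from h import *
plan([(.585,-.173,.2,85.4),(.585,-.173,.009,85.4)])
E
```

```text
pose [0.499  0.2381 0.019 ] ang 39.94 tilt [0.0006 0.0006] w 0.0328 t 7.55 F [-0.7 -1.6  5.9]
[-1.4816, -0.7913, -0.7247] spin -0.2526
[-1.4817, -0.7919, 0.0393] spin -0.2526
```

>>> carry_out(
  deltas=[
    {"hand": 25,"dp": [0,0,-0.08],"spin": 0},
    {"hand": 25,"dp": [0,0,-0.2],"spin": 0},
    {"hand": 25,"dp": [0,0,-0.36],"spin": 0},
    {"hand": 25,"dp": [0,0,-0.54],"spin": 0},
    {"hand": 25,"dp": [0,0,-0.72],"spin": 0},
    {"hand": 25,"dp": [-0.08,-0.04,-0.72],"spin": -0.02},
    {"hand": 25,"dp": [-0.2,-0.1,-0.72],"spin": -0.04},
    {"hand": 25,"dp": [-0.34,-0.18,-0.72],"spin": -0.07},
    {"hand": 25,"dp": [-0.48,-0.26,-0.72],"spin": -0.1},
    {"hand": 25,"dp": [-0.62,-0.33,-0.72],"spin": -0.13},
    {"hand": 25,"dp": [-0.74,-0.4,-0.72],"spin": -0.15},
    {"hand": 25,"dp": [-0.82,-0.44,-0.72],"spin": -0.17},
    {"hand": 25,"dp": [-0.85,-0.45,-0.72],"spin": -0.18},
    {"hand": 25,"dp": [-0.85,-0.45,-0.72],"spin": -0.18},
  ],
)

```text
time: 8.95
ee_pos: [0.5488, 0.0011, 0.1983]
eef_rot: [0.155, 0.988, -0.0, -0.0]
ft_force: [0.9, 0.9, 0.3]
width: 0.0323
grip_force: 12.0
```

```bash
python3 - <<'E'
from h import *
plan([(.585,-.173,.2,85.4),(.585,-.173,.009,85.4)])
E
```

```text
pose [0.5488 0.0011 0.1983] ang 72.21 tilt [-0.0003 -0.0005] w 0.0323 t 8.95 F [0.9 0.9 0.3]
[-0.3505, -0.6187, -0.0065] spin -0.0733
[-0.3506, -0.6183, 0.7575] spin -0.0733
```

>>> carry_out(
  deltas=[
    {"hand": 25,"dp": [-0.06,-0.1,0],"spin": -0.01},
    {"hand": 25,"dp": [-0.14,-0.24,0],"spin": -0.03},
    {"hand": 25,"dp": [-0.22,-0.38,0],"spin": -0.05},
    {"hand": 25,"dp": [-0.29,-0.51,0],"spin": -0.06},
    {"hand": 25,"dp": [-0.33,-0.58,0],"spin": -0.07},
    {"hand": 25,"dp": [-0.35,-0.618,0],"spin": -0.073},
    {"hand": 25,"dp": [-0.35,-0.618,0],"spin": -0.073},
    {"hand": 25,"dp": [-0.35,-0.618,0.1],"spin": -0.073},
    {"hand": 25,"dp": [-0.35,-0.618,0.22],"spin": -0.073},
    {"hand": 25,"dp": [-0.35,-0.618,0.34],"spin": -0.073},
    {"hand": 25,"dp": [-0.35,-0.618,0.46],"spin": -0.073},
    {"hand": 25,"dp": [-0.35,-0.618,0.56],"spin": -0.073},
    {"hand": 25,"dp": [-0.35,-0.618,0.63],"spin": -0.073},
    {"hand": 25,"dp": [-0.35,-0.618,0.67],"spin": -0.073},
    {"hand": 25,"dp": [-0.35,-0.618,0.7],"spin": -0.073},
    {"hand": 25,"dp": [-0.35,-0.618,0.7],"spin": -0.073},
  ],
)

```text
time: 10.55
ee_pos: [0.5853, -0.17, 0.0231]
eef_rot: [0.039, 0.999, 0.0, -0.0]
ft_force: [1.0, 0.5, 0.0]
width: 0.0326
grip_force: 12.0
```

```bash
python3 - <<'E'
from h import *
plan([(.585,-.173,.009,85.4)])
cv2.imwrite("pics/s3.png",np.hstack([camera("side")[80:280,280:540],camera("top")[140:340,390:600]])[:,:,::-1])
E
```

```text
pose [ 0.5853 -0.17    0.0231] ang 85.52 tilt [-0.0006  0.0006] w 0.0326 t 10.55 F [1.  0.5 0. ]
[0.0002, -0.012, 0.0565] spin 0.0006
```

View pics/s3.png

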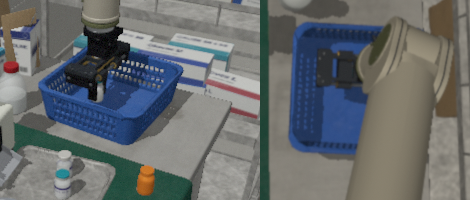

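The gripper with the vial is inside the basket walls and clear of them. Lowering in small steps.

>>> carry_out(
  deltas=[
    {"hand": 25,"dp": [0,0,0.015],"spin": 0},
    {"hand": 25,"dp": [0,0,0.03],"spin": 0},
    {"hand": 25,"dp": [0,0,0.042],"spin": 0},
    {"hand": 25,"dp": [0,0,0.05],"spin": 0},
    {"hand": 25,"dp": [0,0,0.054],"spin": 0},
    {"hand": 25,"dp": [0,0,0.054],"spin": 0},
    {"hand": 25,"dp": [0,0,0.054],"spin": 0},
  ],
)

```text
time: 11.35
ee_pos: [0.5854, -0.1711, 0.0101]
eef_rot: [0.039, 0.999, 0.0, 0.0]
ft_force: [0.2, 0.5, -0.1]
width: 0.0329
grip_force: 12.0
```

>>> carry_out(
  deltas=[
    {"hand": 25,"dp": [0,0,0.003],"spin": 0},
    {"hand": 25,"dp": [0,0,0.005],"spin": 0},
    {"hand": 25,"dp": [0,0,0.005],"spin": 0},
  ],
)

```text
time: 11.65
ee_pos: [0.5856, -0.1711, 0.0095]
eef_rot: [0.039, 0.999, 0.0, 0.0]
ft_force: [-2.9, 1.4, 6.5]
width: 0.0328
grip_force: 12.0
```

Contact (6.5 N). Release, rise, then back to the second vial.

>>> carry_out(
  deltas=[
    {"hand": 36,"dp": [0,0,0],"spin": 0},
    {"hand": 40,"dp": [0,0,0],"spin": 0},
    {"hand": 52,"dp": [0,0,0],"spin": 0},
    {"hand": 52,"dp": [0,0,0],"spin": 0},
    {"hand": 52,"dp": [0,0,0],"spin": 0},
    {"hand": 52,"dp": [0,0,-0.08],"spin": 0},
    {"hand": 52,"dp": [0,0,-0.2],"spin": 0},
    {"hand": 52,"dp": [0,0,-0.36],"spin": 0},
    {"hand": 52,"dp": [0,0,-0.54],"spin": 0},
    {"hand": 52,"dp": [0,0,-0.72],"spin": 0},
    {"hand": 52,"dp": [0.2,0.4,-0.72],"spin": 0.06},
    {"hand": 52,"dp": [0.2,0.6,-0.72],"spin": 0.1},
    {"hand": 52,"dp": [0.2,0.8,-0.72],"spin": 0.15},
    {"hand": 52,"dp": [0.25,0.95,-0.72],"spin": 0.2},
    {"hand": 52,"dp": [0.25,0.95,-0.72],"spin": 0.25},
    {"hand": 52,"dp": [0.25,0.95,-0.72],"spin": 0.25},
    {"hand": 52,"dp": [0.25,0.95,-0.72],"spin": 0.25},
  ],
)

```text
time: 13.35
ee_pos: [0.541, 0.0755, 0.1886]
eef_rot: [0.418, 0.909, 0.001, -0.001]
ft_force: [-0.1, 0.8, -0.5]
width: 0.0519
grip_force: 0.0
```

```bash
python3 - <<'E'
from h import *
plan([(.494,.1837,.15,40),(.494,.1837,.019,40)])
for n,roi in(("top",(400,150,580,310)),("side",(320,120,440,220))):
    im=camera(n)
    cv2.imwrite(f"pics/{n}4.png",im[:,:,::-1])
    for c,st,p in blobs(im,(82,110,60),(99,255,255),roi): print(n,c,st,ray(n,*c,.054))
E
```

```text
pose [0.541  0.0755 0.1886] ang 40.62 tilt [-0.0006  0.0014] w 0.0519 t 13.35 F [-0.1  0.8 -0.5]
[0.4507, 0.1391, 0.155] spin 0.0034
[0.45, 0.1388, 0.679] spin 0.0034
top [485.13492063 212.18253968] [ 79  56  13  13 126] [ 0.58483115 -0.17238076  0.054     ]
side [408.20754717 128.1509434 ] [79  5 19  7 53] [ 0.5930371  -0.38876708  0.054     ]
side [376.80357143 164.41071429] [52 42 11  6 56] [ 0.5858955 -0.1719801  0.054    ]
```

The first vial stands at (0.585, −0.172); both views agree at cap height.

>>> carry_out(
  deltas=[
    {"hand": 52,"dp": [0.2,0.06,0.07],"spin": 0.003},
    {"hand": 52,"dp": [0.35,0.11,0.12],"spin": 0.003},
    {"hand": 52,"dp": [0.45,0.139,0.15],"spin": 0.003},
    {"hand": 52,"dp": [0.45,0.139,0.15],"spin": 0.003},
    {"hand": 52,"dp": [0.45,0.139,0.15],"spin": 0.003},
    {"hand": 52,"dp": [0.45,0.139,0.15],"spin": 0.003},
  ],
)

```text
time: 14.05
ee_pos: [0.4962, 0.1766, 0.1517]
eef_rot: [0.424, 0.906, 0.0, 0.0]
ft_force: [0.4, 0.4, 0.3]
width: 0.052
grip_force: 0.0
```

```bash
python3 - <<'E'
from h import *
plan([(.494,.1837,.019,40)])
E
```

```text
pose [0.4962 0.1766 0.1517] ang 39.8 tilt [ 0.0009 -0.0002] w 0.052 t 14.05 F [0.4 0.4 0.3]
[0.0279, 0.0109, 0.5309] spin -0.0011
```

>>> carry_out(
  deltas=[
    {"hand": 52,"dp": [0.028,0.011,0.1],"spin": 0},
    {"hand": 52,"dp": [0.028,0.011,0.12],"spin": 0},
    {"hand": 52,"dp": [0.028,0.011,0.12],"spin": 0},
    {"hand": 52,"dp": [0.028,0.011,0.12],"spin": 0},
  ],
)

```text
time: 14.45
ee_pos: [0.4935, 0.185, 0.1221]
eef_rot: [0.424, 0.906, 0.0, 0.0]
ft_force: [-0.2, -0.4, 0.1]
width: 0.052
grip_force: 0.0
```

```bash
python3 - <<'E'
from h import *
plan([(.494,.1837,.019,40)])
E
```

```text
pose [0.4935 0.185  0.1221] ang 39.87 tilt [0.0007 0.0001] w 0.052 t 14.45 F [-0.2 -0.4  0.1]
[-0.0052, -0.0022, 0.4124] spin -0.0007
```

>>> carry_out(
  deltas=[
    {"hand": 52,"dp": [-0.005,-0.002,0.1],"spin": 0},
    {"hand": 52,"dp": [-0.005,-0.002,0.2],"spin": 0},
    {"hand": 52,"dp": [-0.005,-0.002,0.3],"spin": 0},
    {"hand": 52,"dp": [-0.005,-0.002,0.37],"spin": 0},
    {"hand": 52,"dp": [-0.005,-0.002,0.4],"spin": 0},
    {"hand": 52,"dp": [-0.005,-0.002,0.412],"spin": 0},
    {"hand": 52,"dp": [-0.005,-0.002,0.412],"spin": 0},
    {"hand": 25,"dp": [-0.005,-0.002,0.412],"spin": 0},
    {"hand": 25,"dp": [-0.005,-0.002,0.412],"spin": 0},
    {"hand": 25,"dp": [-0.005,-0.002,0.412],"spin": 0},
    {"hand": 25,"dp": [-0.005,-0.002,0.412],"spin": 0},
    {"hand": 25,"dp": [-0.005,-0.002,0.412],"spin": 0},
    {"hand": 25,"dp": [-0.005,-0.002,0.412],"spin": 0},
  ],
  force=12,
)

```text
time: 15.75
ee_pos: [0.4935, 0.1849, 0.0187]
eef_rot: [0.423, 0.906, 0.0, 0.0]
ft_force: [-1.4, -0.6, 4.6]
width: 0.0326
grip_force: 12.0
```

```bash
python3 - <<'E'
from h import *
plan([(.512,-.167,.2,85.4)])
E
```

```text
pose [0.4935 0.1849 0.0187] ang 39.94 tilt [0.0005 0.0005] w 0.0326 t 15.75 F [-1.4 -0.6  4.6]
[-1.1265, -0.8462, -0.7258] spin -0.2525
```

>>> carry_out(
  deltas=[
    {"hand": 25,"dp": [0,0,-0.08],"spin": 0},
    {"hand": 25,"dp": [0,0,-0.2],"spin": 0},
    {"hand": 25,"dp": [0,0,-0.36],"spin": 0},
    {"hand": 25,"dp": [0,0,-0.54],"spin": 0},
    {"hand": 25,"dp": [0,0,-0.72],"spin": 0},
    {"hand": 25,"dp": [-0.06,-0.045,-0.72],"spin": -0.02},
    {"hand": 25,"dp": [-0.16,-0.12,-0.72],"spin": -0.04},
    {"hand": 25,"dp": [-0.28,-0.21,-0.72],"spin": -0.07},
    {"hand": 25,"dp": [-0.4,-0.3,-0.72],"spin": -0.1},
    {"hand": 25,"dp": [-0.52,-0.39,-0.72],"spin": -0.13},
    {"hand": 25,"dp": [-0.64,-0.48,-0.72],"spin": -0.15},
    {"hand": 25,"dp": [-0.74,-0.56,-0.72],"spin": -0.17},
    {"hand": 25,"dp": [-0.8,-0.6,-0.72],"spin": -0.18},
    {"hand": 25,"dp": [-0.8,-0.6,-0.72],"spin": -0.18},
    {"hand": 25,"dp": [-0.8,-0.6,-0.72],"spin": -0.18},
  ],
)

```text
time: 17.25
ee_pos: [0.5064, -0.0646, 0.198]
eef_rot: [0.154, 0.988, 0.0, -0.0]
ft_force: [0.2, 0.2, -0.0]
width: 0.0326
grip_force: 12.0
```

```bash
python3 - <<'E'
from h import *
plan([(.512,-.167,.2,85.4),(.512,-.167,.009,85.4)])
E
```

```text
pose [ 0.5064 -0.0646  0.198 ] ang 72.28 tilt [-0.0005  0.0003] w 0.0326 t 17.25 F [ 0.2  0.2 -0. ]
[-0.1459, -0.3832, -0.0079] spin -0.0729
[-0.1463, -0.3833, 0.7561] spin -0.0729
```

>>> carry_out(
  deltas=[
    {"hand": 25,"dp": [-0.03,-0.08,0],"spin": -0.02},
    {"hand": 25,"dp": [-0.07,-0.19,0],"spin": -0.04},
    {"hand": 25,"dp": [-0.11,-0.3,0],"spin": -0.06},
    {"hand": 25,"dp": [-0.146,-0.383,0],"spin": -0.073},
    {"hand": 25,"dp": [-0.146,-0.383,0],"spin": -0.073},
    {"hand": 25,"dp": [-0.146,-0.383,0],"spin": -0.073},
    {"hand": 25,"dp": [-0.146,-0.383,0.1],"spin": -0.073},
    {"hand": 25,"dp": [-0.146,-0.383,0.22],"spin": -0.073},
    {"hand": 25,"dp": [-0.146,-0.383,0.34],"spin": -0.073},
    {"hand": 25,"dp": [-0.146,-0.383,0.46],"spin": -0.073},
    {"hand": 25,"dp": [-0.146,-0.383,0.56],"spin": -0.073},
    {"hand": 25,"dp": [-0.146,-0.383,0.63],"spin": -0.073},
    {"hand": 25,"dp": [-0.146,-0.383,0.69],"spin": -0.073},
    {"hand": 25,"dp": [-0.146,-0.383,0.72],"spin": -0.073},
    {"hand": 25,"dp": [-0.146,-0.383,0.738],"spin": -0.073},
    {"hand": 25,"dp": [-0.146,-0.383,0.746],"spin": -0.073},
    {"hand": 25,"dp": [-0.146,-0.383,0.75],"spin": -0.073},
    {"hand": 25,"dp": [-0.146,-0.383,0.75],"spin": -0.073},
  ],
)

```text
time: 19.05
ee_pos: [0.5127, -0.1673, 0.0112]
eef_rot: [0.039, 0.999, 0.0, 0.0]
ft_force: [0.9, 0.2, -1.1]
width: 0.0326
grip_force: 12.0
```

>>> carry_out(
  deltas=[
    {"hand": 25,"dp": [0,0,0.003],"spin": 0},
    {"hand": 25,"dp": [0,0,0.006],"spin": 0},
    {"hand": 25,"dp": [0,0,0.008],"spin": 0},
    {"hand": 25,"dp": [0,0,0.008],"spin": 0},
  ],
)

```text
time: 19.45
ee_pos: [0.5125, -0.1673, 0.0091]
eef_rot: [0.04, 0.999, 0.0, 0.0]
ft_force: [-1.9, 1.0, 4.9]
width: 0.0332
grip_force: 12.0
```

>>> carry_out(
  deltas=[
    {"hand": 36,"dp": [0,0,0],"spin": 0},
    {"hand": 40,"dp": [0,0,0],"spin": 0},
    {"hand": 52,"dp": [0,0,0],"spin": 0},
    {"hand": 52,"dp": [0,0,0],"spin": 0},
    {"hand": 52,"dp": [0,0,0],"spin": 0},
    {"hand": 52,"dp": [0,0,-0.08],"spin": 0},
    {"hand": 52,"dp": [0,0,-0.2],"spin": 0},
    {"hand": 52,"dp": [0,0,-0.36],"spin": 0},
    {"hand": 52,"dp": [0,0,-0.54],"spin": 0},
    {"hand": 52,"dp": [0,0,-0.8],"spin": 0},
    {"hand": 52,"dp": [0.4,0.5,-0.9],"spin": 0},
    {"hand": 52,"dp": [0.4,0.8,-0.9],"spin": 0},
    {"hand": 52,"dp": [0.4,0.8,-0.9],"spin": 0},
    {"hand": 52,"dp": [0.4,0.8,-0.9],"spin": 0},
    {"hand": 52,"dp": [0.4,0.8,-0.9],"spin": 0},
    {"hand": 52,"dp": [0.4,0.8,-0.9],"spin": 0},
    {"hand": 52,"dp": [0.4,0.8,-0.9],"spin": 0},
  ],
)

```text
time: 21.15
ee_pos: [0.4284, 0.0398, 0.2339]
eef_rot: [0.039, 0.999, 0.0, 0.0]
ft_force: [-0.2, -0.6, -0.3]
width: 0.0522
grip_force: 0.0
```

```bash
python3 - <<'E'
from h import *
for n,roi in(("top",(400,150,580,310)),("side",(320,130,440,220))):
    im=camera(n)
    cv2.imwrite(f"pics/{n}5.png",im[:,:,::-1])
    for c,st,p in blobs(im,(82,110,60),(99,255,255),roi): print(n,c,ray(n,*c,.054))
plan([])
E
```

```text
top [485.13492063 212.18253968] [ 0.58483115 -0.17238076  0.054     ]
top [484.58064516 246.68548387] [ 0.51277901 -0.16869562  0.054     ]
side [376.75438596 164.45614035] [ 0.58590868 -0.17172448  0.054     ]
side [403.64516129 172.22580645] [ 0.51373087 -0.16805091  0.054     ]
pose [0.4286 0.0387 0.2336] ang 85.37 tilt [-0.0003 -0.0001] w 0.0522 t 21.25 F [ 0.9 -0.7 -0.5]
```

View pics/side5.png

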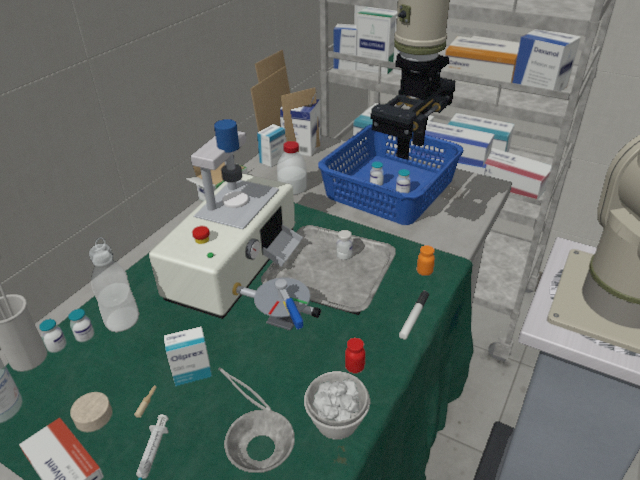

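View pics/top5.png

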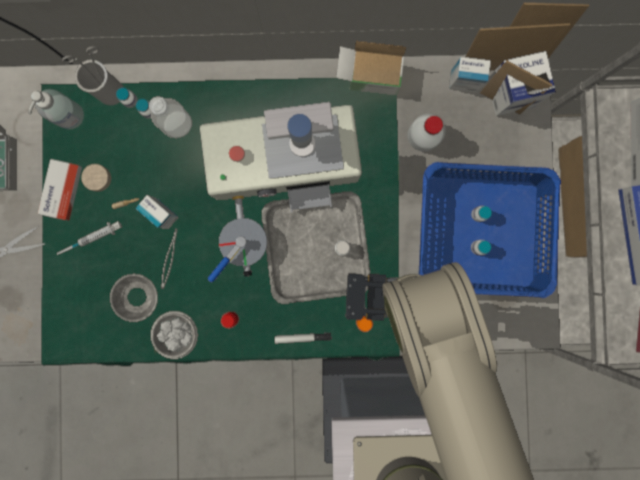

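Both vials stand in the basket (top view (483,212) and (483,247)). The grey-topped vial is still in the tray at (343,248), the lever is on yellow at (220,268), and everything else is in place. The arm is touching nothing.

```bash
python3 -c "
from bench import *
print(close_job())"
```

```text
the job is handed in; nothing more can be done
None
```

The job is handed in: the lever is at the yellow mark (measured turn 45.1°), both teal-capped vials stand upright in the basket, and the grey-topped vial and the rest look undisturbed in the final pictures.

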